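# Grade three rollers by length by tipping them from a tray onto a grading ramp

### The job

Take the tray by its handle and tip its three rollers onto the high end of the plywood grading ramp, so that they roll down and each drops into the hole of its own length: the short roller in the top hole, the middle one in the next, the long one at the bottom. Then set the empty tray back on the bench, upright. Do not touch the rollers with the gripper, and leave the cup wheel, the oil stone and the tape roll where they are.

Things in the scene. Friction and masses are not known exactly. Their poses are not given: they have to be found in the camera images.
- ramp: fixed plywood ramp, 263 x 210 mm on plan; origin on the bench under its middle, x level towards its high end (the right, within 0.3 rad of world -y), y across, z up. Deck 200 mm wide, falling 14 degrees towards -x. Down the slope: entry deck 55 mm, hole 54, land 28, hole 54, land 24, hole 45, end wall. Aluminium side walls stand 22 mm above the deck; no wall at the top end.
- ramp_top (a point): middle of the upper edge of the ramp's deck, 110 mm above the bench; the deck falls from here. All holes are centred on the ramp: a longer roller lying square across the ramp, within about 12 mm of its centre line, rolls over a narrower hole on the ledges at its sides; one that fits drops in.
- hole_short (a point): where the centre of the short roller comes to rest in its hole of the ramp: the uppermost hole, 85 mm wide across the ramp, 54 mm long down the slope, 34 mm deep square to the deck; the point lies on the ramp's centre line, one roller radius above the hole's floor and uphill of its lower wall.
- hole_middle (a point): where the centre of the middle roller comes to rest in its hole of the ramp: the second hole, 135 mm wide across the ramp, 54 mm long down the slope, 34 mm deep square to the deck; the point lies on the ramp's centre line, one roller radius above the hole's floor and uphill of its lower wall.
- hole_long (a point): where the centre of the long roller comes to rest in its hole of the ramp: the lowest hole, 185 mm wide across the ramp, 45 mm long down the slope, 34 mm deep square to the deck; the point lies on the ramp's centre line, one roller radius above the hole's floor and uphill of its lower wall.
- tray: loose aluminium tray, 220 g. Origin on the underside below the handle; z up, y along its three grooves (16 mm wide, 2 mm deep, at x = -32, 0, 32 mm; groove floor 4 mm above the underside). Open at -x (edge 50 mm from the origin), 26 mm wall at +x (56 mm), ends at y = +-88 mm. x within 0.4 rad of world -y. Rollers stay until its -x edge is tipped down 32 degrees; at 40 to 45 all roll out.
- tray_handle (a point): middle of the tray's wooden handle bar, 70 mm above the tray's underside; bar 12 mm thick (x), 22 mm high (59 to 81 mm) and 168 mm long (y), on an upright at each end. Roller tops lie 30 mm above the underside.
- roller_short: short turned aluminium roller, a plain cylinder 26 mm in diameter and 60 mm long, about 60 g; origin at its centre, y axis along the roller. Starts lying across the tray in one of its three grooves (which one varies), about centred along the groove.
- roller_middle: middle-length turned aluminium roller, a plain cylinder 26 mm in diameter and 110 mm long, about 110 g; origin at its centre, y axis along the roller. Starts lying across the tray in one of its three grooves (which one varies), about centred along the groove.
- roller_long: long turned aluminium roller, a plain cylinder 26 mm in diameter and 160 mm long, about 160 g; origin at its centre, y axis along the roller. Starts lying across the tray in one of its three grooves (which one varies), about centred along the groove.
- wheel: bystander: round white cup wheel, 102 mm across and 24 mm high, lying on the bench; origin under its centre.
- stone: bystander: green oil stone 25 x 100 x 13 mm lying on the bench; origin under its centre.
- tape: bystander: roll of masking tape, 96 mm across and 25 mm high, lying on the bench left of the ramp; origin under its centre.
Not all that is in view belongs to the job. What is shaped like the roller_middle but blue or orange is not meant.

How it is judged:
By the outcome, as a careful person would: the job done as asked, in the order asked, and still so for the second after the job is handed in, with the robot touching nothing.
It also fails if it takes over 58 s, if anything falls off the work surface, if the arm or the gripper's body presses on something with over 40 N, if the wrist force passes 120 N, or if a joint passes its speed limit or range.

### The arm

A 7-joint arm with a two-finger parallel gripper is mounted at the origin on a cart in front of the work surface, level with it; the furniture and walls round the work are solid. World frame = base frame: x ahead of the robot, y to its left, z up, the work surface at z = 0. Lengths are in m, angles in rad, forces in N, time in s.
With the tool pointing down it reaches from about 0.35 to 0.9 m from the base axis. Payload 19.9 kg.
Tool frame: the origin (TCP) lies midway between the tips of the shut fingers; the grasp point (between the pads) lies 19 mm behind it; z points along the fingers, y is the direction in which the jaws open and shut (so a half turn about z gives the same grasp; the last joint's range is limited). The gripper opens to 85 mm and grips with 20 to 120 N. Pads are 22 mm wide; open, the fingers measure 114 mm over their backs; the gripper's body (76 mm by 85 mm) begins 54 mm behind the grasp point. The pads swing forward as they close: fully open they stand 13 mm farther back than shut.
Start: joints at [-1.329, 0.417, -0.01, 1.614, 0.005, 1.111, -0.053], TCP at [0.175, 0.6, 0.207] pointing down, gripper open.
Joint ranges: [-2.81, 2.81], [-0.39, 2.02], [-1.27, 1.25], [0.06, 2.57], [-1.19, 4.33], [0.19, 2], [-2.82, 2.82]. Speed limits (rad/s): [1.89, 1.89, 2.39, 2.39, 3.01, 3.01, 3.01].

### API

Orientations are given as [roll, pitch, yaw] about the fixed x, y, z axes, in that order (R = Rz(yaw) Ry(pitch) Rx(roll)).
In Python, from station import r gives the robot as it stands.
- The arm moves only by the tool send_rows, never from a script. Its argument "increments" is a list of rows, each a list of 7 numbers: the opening, from -1 (shut) to 1 (fully open), then the shift along the tool's x, y, z in cm, then the turn, a rotation vector about the tool's x, y, z in degrees. A call has 1 to 12 rows; each row is the pose to reach, as a shift and turn from the pose commanded when the call began, along the tool's axes at that moment; what a row does not reach only later rows make up. A row lasts 1/10 s, in which the tool goes at most 50 mm and 8.59 degrees, less where a joint would pass 70% of its speed; a pose out of reach is approached as far as the arm can. A call with a gripper value outside its range is refused whole. The fingers move at their own pace and stop on an object; the grip force is fixed at half the most. Time passes only in rows, so rows that repeat a pose let the fingers close. It gives the time, the measured TCP pose, the force and the opening at its end, in the units of the state.
- r.get_obs(): the state, without advancing time (a new reading comes with each control period).
- r.read_camera(name): name is "side" or "top"; returns (picture, depth): 480x640x3 uint8, blue, green, red; 480x640 float32, m along the optical axis (not along the pixel's ray), 0 where there is no reading.
- r.camera_model(name): a dict with "fx", "fy", "cx", "cy" (pixels), "k1" (the pictures are not rectified: a ray, as slopes to the right and down, at radius r is drawn at 1 + k1 r^2 times it, then the intrinsics apply), "position" and "attitude" of the camera in the world. Camera axes: x right, y up, looking along -z (the intrinsics and any distortion apply to the point x, -y, -z); pixel columns grow to the right and rows downward; lengths in m; the calibration is good to about 2 mm. A picture is of the moment at which its call begins. camera_model takes no time and is no camera call.
- r.finish_job(): hands the job in, once; it reports no verdict.
Trained networks look in the newest picture that a camera, given by its name, has taken for a name from the list of things; names that differ only in an ending like _2 or _b are one class to them, and where a whole thing is asked for, a point or a joint stands for the part that bears it (a point fixed in the world has none). Each returns a list of dicts, best first, with "p" (0 to 1); they miss things now and then, are a little off and sometimes report something else, mostly with a low value. They report only what shows in the picture. A call takes as long as a camera call. They do not tell look-alikes from the thing itself.
- r.spot_in(thing, camera): "extent" ([centre column, centre row, width, height] in pixels, round what is visible of it).
- r.mark_of(thing, camera): "position" ([row, column] in pixels: a listed point, or the origin of a listed thing).
The state is a dict: "time_s": time; "joint_positions": joint angles; "qd": joint speeds; "tau": joint torques, N m; "ee_pos": TCP position; "ee_rot": TCP orientation; "ft_force": force on the tool from outside, world axes, zero at the start; "ft_torque": the same for the moment, N m; "gripper_width": finger opening in m.
Only numpy, scipy, OpenCV 4.12 (cv2) and the standard library are available. Lean on these libraries where they do the work, as an engineer would, in place of code of your own. Each camera call takes 0.05 s, during which the arm holds its last target.

## Working session

There is one attempt and no reset: what is moved stays moved. The work goes in short steps, Python scripts to look and compute and a tool call to move; the robot and the scene stay as the last step left them, time stands still between calls to the robot, and variables do not carry over. Pictures are saved under pics/ and viewed, and the job is handed in when it is done.

Besides the shell and the picture viewer there is one more tool, called after "Call:" as name([rows], argument=value, ...), one row to a line, values as JSON. send_rows: Moves the arm, as the interface text tells. Its arguments: {"type":"object","properties":{"increments":{"type":"array"}},"required":["increments"]}

```bash
mkdir -p pics; ls; python3 - <<'E'
from station import r
import cv2,numpy as np
print(r.get_obs())
for c in ("side","top"):
    im,d=r.read_camera(c); cv2.imwrite(f"pics/{c}0.png",im); np.save(f"pics/{c}0.npy",d)
    print(c,r.camera_model(c))
    for t in ("tray_handle","tray","ramp_top","ramp"):
        print(t,r.mark_of(t,c)[:2])
    for t in ("roller_short","roller_middle","roller_long"):
        print(t,[(x["p"],x["extent"]) for x in r.spot_in(t,c)[:3]])
E
```

```text
pics
{'time_s': 0.0, 'joint_positions': array([-1.32849427,  0.41801074, -0.01030293,  1.61417566,  0.00468737,
        1.11067454, -0.05296063]), 'qd': array([ 4.36609098e-04, -1.06276348e-03, -3.90731646e-04,  1.68727930e-03,
        9.01571885e-05, -7.76867055e-04,  2.43762911e-04]), 'tau': array([-2.73674732e-04, -8.64441419e+01,  6.78387601e-01, -4.34917796e+01,
        1.90457620e-02,  7.30392101e-03, -2.45361730e-05]), 'ee_pos': array([0.17490852, 0.59963642, 0.20593671]), 'ee_rot': array([-3.14035094e+00,  8.07798179e-05,  2.85783260e+00]), 'ft_force': array([ 0.65247194,  0.57453561, -0.04681873]), 'ft_torque': array([-0.01377622, -0.02556297, -0.02247369]), 'gripper_width': 0.08514480581764126}
side {'fx': 480.81398773114483, 'fy': 480.81398773114483, 'cx': 326.26545130018536, 'cy': 238.07551376152324, 'k1': -0.12413534193946203, 'position': array([-0.05224275,  1.19269172,  0.64212483]), 'attitude': array([ 1.16964809, -0.00584404, -2.67767194])}
tray_handle [{'position': [230.3, 394.8], 'p': 0.71}, {'position': [216.8, 390.7], 'p': 0.62}]
tray [{'position': [238.1, 394.0]
[... 334 characters left out ...]
.88058734715975, 'cy': 237.066441618718, 'k1': -0.014710336169743002, 'position': array([3.12402603e-01, 5.81472323e-04, 1.33976233e+00]), 'attitude': array([ 0.18466309,  0.01960324, -1.59023588])}
tray_handle [{'position': [284.5, 437.6], 'p': 0.76}]
tray [{'position': [285.0, 432.6], 'p': 0.83}, {'position': [262.6, 278.7], 'p': 0.31}]
ramp_top [{'position': [251.8, 314.9], 'p': 0.79}, {'position': [216.5, 160.2], 'p': 0.25}]
ramp [{'position': [267.8, 271.3], 'p': 0.94}]
roller_short [(0.69, [432.0, 288.0, 8.6, 25.7])]
roller_middle [(0.96, [365.1, 247.8, 31.9, 33.3]), (0.85, [501.8, 300.0, 47.3, 32.7]), (0.78, [371.8, 303.9, 20.2, 41.9])]
roller_long [(0.77, [446.6, 284.5, 23.8, 62.2])]
```

View pics/side0.png

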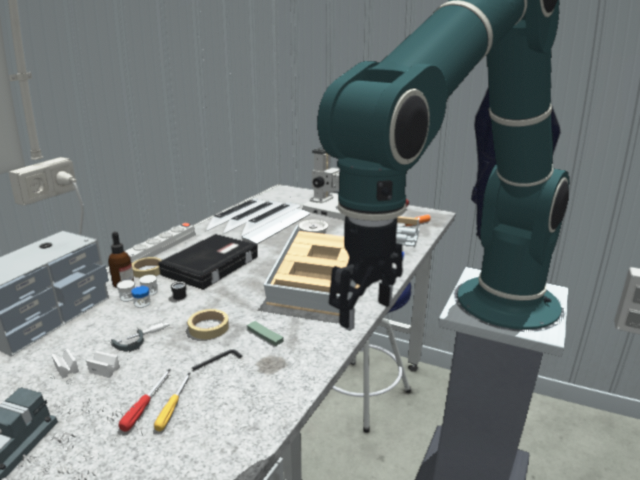

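View pics/top0.png

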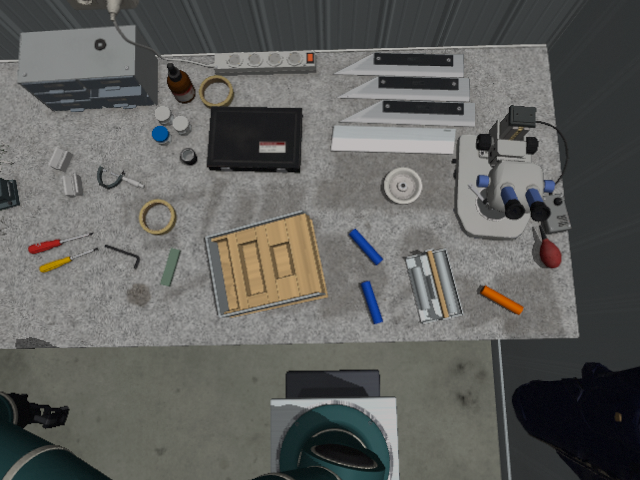

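```bash
cat > h.py <<'E'
import numpy as np,cv2
from scipy.spatial.transform import Rotation as R
def ray(m,u,v):
    xd=(u-m["cx"])/m["fx"]; yd=(v-m["cy"])/m["fy"]
    rd=np.hypot(xd,yd); r=rd
    for _ in range(20): r=rd/(1+m["k1"]*r*r)
    s=r/np.where(rd==0,1,rd); s=np.where(rd==0,1,s)
    d=np.stack([xd*s,-yd*s,-np.ones_like(xd*s)],-1)
    return d@R.from_euler("xyz",m["attitude"]).as_matrix().T
def pts(m,u,v,dep): return np.asarray(m["position"])+ray(m,np.asarray(u,float),np.asarray(v,float))*np.asarray(dep)[...,None]
def onz(m,u,v,z):
    d=ray(m,np.asarray(u,float),np.asarray(v,float)); return m["position"]+d*((z-m["position"][2])/d[...,2])[...,None]
def proj(m,P):
    p=(np.asarray(P,float)-m["position"])@R.from_euler("xyz",m["attitude"]).as_matrix()
    x=p[...,0]/-p[...,2]; y=-p[...,1]/-p[...,2]; k=1+m["k1"]*(x*x+y*y)
    return np.stack([x*k*m["fx"]+m["cx"],y*k*m["fy"]+m["cy"]],-1)
E
python3 - <<'E'
from station import r
from h import *
m=r.camera_model("top"); d=np.load("pics/top0.npy"); im=cv2.imread("pics/top0.png")
cv2.imwrite("pics/t_tray.png",cv2.resize(im[230:340,340:480],None,fx=5.5,fy=5.4,interpolation=cv2.INTER_CUBIC))
cv2.imwrite("pics/t_ramp.png",cv2.resize(im[200:330,195:340],None,fx=4.5,fy=4.5,interpolation=cv2.INTER_CUBIC))
v,u=np.mgrid[230:335,395:475]; P=pts(m,u,v,d[230:335,395:475])
cv2.imwrite("pics/t_trayz.png",cv2.resize(np.clip(P[...,2]*2500,0,255).astype(np.uint8),None,fx=6,fy=5.5,interpolation=cv2.INTER_NEAREST))
h=P[(P[...,2]>0.072)&(P[...,2]<.1)]; print(len(h),h.mean(0),h.min(0),h.max(0)); 
print(np.median(P[...,2]))
v,u=np.mgrid[200:330,195:340]; P=pts(m,u,v,d[200:330,195:340])
cv2.imwrite("pics/t_rampz.png",cv2.resize(np.clip(P[...,2]*1800,0,255).astype(np.uint8),None,fx=4.5,fy=4.5,interpolation=cv2.INTER_NEAREST))
E
```

```text
397 [ 0.42394743 -0.26317573  0.08014363] [ 0.33886783 -0.28946775  0.07209351] [ 0.51177825 -0.23634403  0.08831118]
0.0016020506400978851
```

```bash
python3 -c "
import cv2,numpy as np
a=[cv2.resize(cv2.imread('pics/%s.png'%n),(400,300)) for n in ('t_tray','t_trayz','t_ramp','t_rampz')]
cv2.imwrite('pics/mon.png',np.vstack([np.hstack(a[:2]),np.hstack(a[2:])]))"
```

```text
(no output)
```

View pics/mon.png

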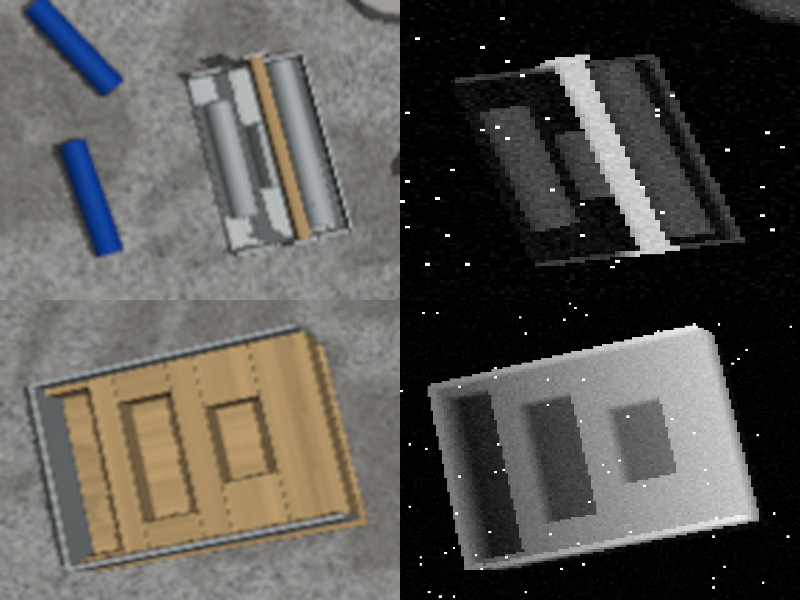

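View pics/t_tray.png

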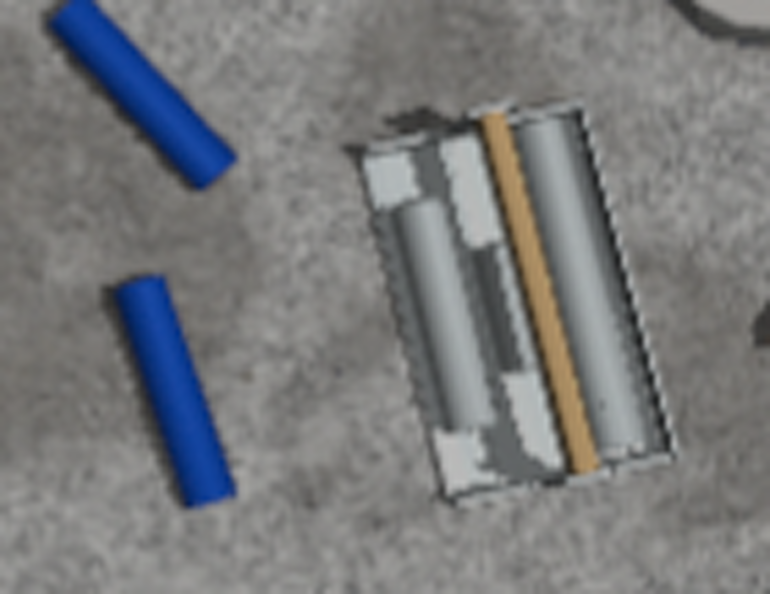

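```bash
cat > fit.py <<'E'
from station import r
from h import *
from scipy.optimize import least_squares,minimize
m=r.camera_model("top"); d=np.load("pics/top0.npy")
v,u=np.mgrid[200:335,195:480]; P=pts(m,u,v,d[200:335,195:480])
b=P[(d[200:335,195:480]>0)&(abs(P[...,2])<.02)]; 
A=np.c_[b[:,:2],np.ones(len(b))]; print("bench z med",np.median(b[:,2]), np.linalg.lstsq(A,b[:,2],rcond=None)[0])
# handle
h=P[:,200:][(P[:,200:,2]>0.074)&(P[:,200:,2]<.088)]; c=np.median(h[:,:2],0)
for _ in range(3):
    w,V=np.linalg.eigh(np.cov((h[:,:2]-h[:,:2].mean(0)).T)); a=V[:,1]; a=a*np.sign(a[0]); n=np.array([a[1],-a[0]])
    e=(h[:,:2]-h[:,:2].mean(0))@n; h=h[abs(e)<.012]
s=(h[:,:2]-h[:,:2].mean(0))@a
print("handle",h.mean(0),"zmed",np.median(h[:,2]),"axis",a,"yaw of tray x",np.degrees(np.arctan2(n[1],n[0])),"ext",np.percentile(s,[0.5,99.5]),"mid",h[:,:2].mean(0)+a*np.mean(np.percentile(s,[.5,99.5])),np.percentile(e,[1,99]))
# rollers: use tray frame
O=h[:,:2].mean(0)+a*np.mean(np.percentile(s,[.5,99.5]))
q=P[:,190:].reshape(-1,3); X=(q[:,:2]-O)@n; Y=(q[:,:2]-O)@a
for x0 in (-32,0,32):
    k=(abs(X*1e3-x0)<9)&(abs(Y)<.1)&(q[:,2]>.021)&(q[:,2]<.036); 
    if k.sum()>5: print(x0,k.sum(),np.percentile(Y[k],[1,50,99]),np.median(q[k,2]),X[k].mean())
# ramp
L=[55,54,28,54,24,45]; E=np.cumsum([0]+L)/1e3; t=np.tan(np.radians(14)); c14=np.cos(np.radians(14))
Q=P[:,:150][d[200:335,195:345]>0]
def zmod(x,y):
    sx=(0.1315-x)/c14; z=0.110-(0.1315-x)*t
    ins=(abs(y)<.1)&(sx>0)&(sx<.260)
    out=np.where(ins,z,np.nan)
    for i,wd in ((1,85),(3,135),(5,185)):
        k=ins&(sx>E[i])&(sx<E[i+1])&(abs(y)<wd/2e3); out=np.where(k,z-.034/c14,out)
    wall=(abs(y)>=.1)&(abs(y)<.105)&(x<.1315)&(x>-.1315); out=np.where(wall,z+.022,out)
    out=np.where((sx>=.26)&(x>-.1315)&(abs(y)<.105),z+.022,out)
    return np.where(np.isnan(out),0,out)
def cost(p):
    cx,cy,th,dz=p; dx=Q[:,0]-cx; dy=Q[:,1]-cy
    x=dx*np.cos(th)+dy*np.sin(th); y=-dx*np.sin(th)+dy*np.cos(th)
    k=(abs(x)<.16)&(abs(y)<.13)
    e=np.minimum(abs(Q[:,2]-dz-zmod(x,y)),.02); e[~k]=np.minimum(abs(Q[~k,2]-dz),.02)
    return e.mean()*1e3
best=None
c0=np.array([onz(m,271.,267.,.08)[0],onz(m,271.,267.,.08)[1]])
for th in np.radians(np.arange(-108,-71,2)):
    res=minimize(cost,[*c0,th,0],method="Nelder-Mead",options=dict(initial_simplex=np.array([[*c0,th,0],[c0[0]+.01,c0[1],th,0],[c0[0],c0[1]+.01,th,0],[*c0,th+.05,0],[*c0,th,.003]]),maxiter=600,xatol=1e-5))
    if best is None or res.fun<best.fun: best=res
p=best.x; print("ramp",p[:2],"yaw",np.degrees(p[2]),"dz",p[3],best.fun)
ax=np.array([np.cos(p[2]),np.sin(p[2])]); print("ramp_top",p[:2]+ax*.1315)
np.save("ramp.npy",p)
ms=r.camera_model("side")
T=[*(p[:2]+ax*.1315),.11]; print("proj top",proj(m,T),"side",proj(ms,T)); print("handle proj",proj(m,[*O,.07]),proj(ms,[*O,.07]))
E
python3 fit.py
```

```text
bench z med -0.00010904612827955518 [-0.00281955  0.00081166  0.00194597]
handle [ 0.42411808 -0.26324989  0.08029848] zmed 0.08034762863610112 axis [0.98025829 0.19772121] yaw of tray x -78.59626690231345 ext [-0.08470326  0.08791555] mid [ 0.42569252 -0.26293232] [-0.00776871  0.00798869]
-32 320 [-0.085138   -0.00034053  0.0840794 ] 0.02835433219358574 -0.03240386271272376
0 110 [-0.0336756  -0.00221579  0.08303585] 0.027952802339653027 -0.0037034188567838513
32 456 [-0.08523148 -0.00036789  0.0842321 ] 0.02844582302235721 0.0315654293204583
ramp [0.48074244 0.17033518] yaw -79.28034149347849 dz -0.0003402721877612103 3.476192829010331
ramp_top [0.50520194 0.04112998]
proj top [312.6087083  252.32272461] side [330.99866892 234.75630219]
handle proj [436.24196816 283.75300925] [391.59654337 219.14397766]
```

```bash
cat > ov.py <<'E'
from station import r
from h import *
p=np.load("ramp.npy"); L=[55,54,28,54,24,45]; E=np.cumsum([0]+L)/1e3;a=np.radians(14)
def W(s,y,up=0,):
    x=.1315-s*np.cos(a)+up*np.sin(a)*0; z=.110-s*np.sin(a)+up
    return [p[0]+x*np.cos(p[2])-y*np.sin(p[2]),p[1]+x*np.sin(p[2])+y*np.cos(p[2]),z]
for c,(r0,r1,c0,c1) in (("top",(200,330,195,340)),("side",(220,320,255,365))):
    m=r.camera_model(c); im=cv2.imread(f"pics/{c}0.png"); k=5.5
    I=cv2.resize(im[r0:r1,c0:c1],None,fx=k,fy=k,interpolation=cv2.INTER_CUBIC)
    def poly(Ps,col):
        q=(proj(m,np.array(Ps))-[c0-.5,r0-.5])*k; cv2.polylines(I,[np.int32(np.round(q))],True,col,1)
    poly([W(0,-.1),W(0,.1),W(.26,.1),W(.26,-.1)],(0,0,255))
    for i,w in ((1,85),(3,135),(5,185)):
        w/=2e3; poly([W(E[i],-w),W(E[i],w),W(E[i+1],w),W(E[i+1],-w)],(0,255,0))
    cv2.imwrite(f"pics/ov_{c}.png",cv2.resize(I,(min(800,I.shape[1]),min(600,I.shape[0]))))
E
python3 ov.py
```

```text
(no output)
```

View pics/ov_top.png

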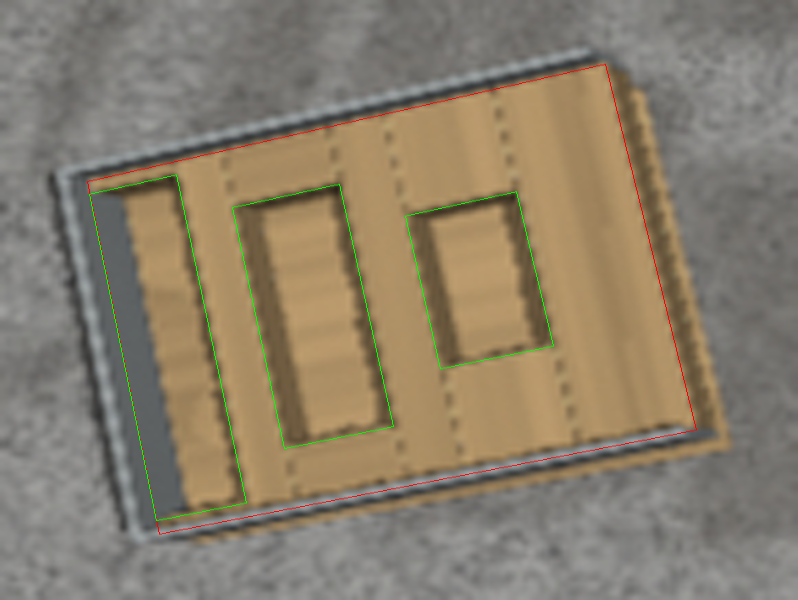

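View pics/ov_side.png

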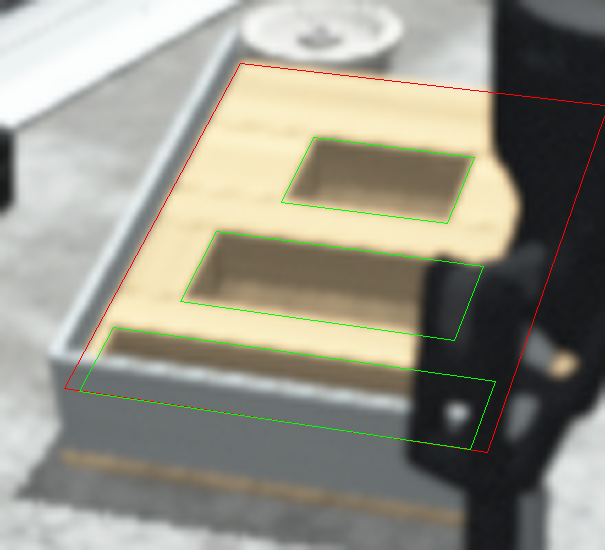

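```bash
cat > go.py <<'E'
from station import r
from h import *
def pose(o): return np.array(o["ee_pos"]),R.from_euler("xyz",o["ee_rot"])
def target(H,yawdeg,theta):  # H grasp point(handle), tool x azimuth, tip angle
    Rt=R.from_euler("z",yawdeg,degrees=True)*R.from_euler("x",-theta,degrees=True)*R.from_euler("x",180,degrees=True)
    return np.asarray(H)+.019*Rt.as_matrix()[:,2],Rt
def inc(p,Rt,ref=None):
    p0,R0=ref or pose(r.get_obs())
    return np.round(R0.inv().apply(p-p0)*100,2),np.round((R0.inv()*Rt).as_rotvec(degrees=True),2)
def show():
    o=r.get_obs(); print("t",round(o["time_s"],2),"p",o["ee_pos"].round(4),"rpy",np.degrees(o["ee_rot"]).round(2),"F",o["ft_force"].round(1),"g",round(o["gripper_width"],4),"q",o["joint_positions"].round(3))
E
python3 - <<'E'
from go import *
show()
# mid waypoint: above
p,Rt=target([.50,.10,.32],163.74-80,0); print(inc(p,Rt))
E
```

```text
t 0.8 p [0.175  0.6    0.2066] rpy [-180.      0.    163.74] F [0.5 0.5 0.4] g 0.0856 q [-1.328  0.417 -0.01   1.614  0.005  1.111 -0.053]
(array([-45.2 , -38.9 ,  -9.44]), array([ 0.,  0., 80.]))
```

Call:
send_rows([
  [1,-4,-3.3,-3,0,0,7],
  [1,-8,-6.7,-6,0,0,14],
  [1,-12,-10,-9.4,0,0,21],
  [1,-16,-13.5,-9.4,0,0,28],
  [1,-20,-17,-9.4,0,0,35],
  [1,-24,-20.5,-9.4,0,0,42],
  [1,-28,-24,-9.4,0,0,49],
  [1,-32,-27.5,-9.4,0,0,56],
  [1,-36,-31,-9.4,0,0,63],
  [1,-40,-34.5,-9.4,0,0,70],
  [1,-43,-37,-9.4,0,0,76],
  [1,-45.2,-38.9,-9.4,0,0,80],
])

```text
time_s: 2.0
ee_pos: [0.4905, 0.1139, 0.301]
ee_rot: [3.141, -0.001, 1.458]
ft_force: [0.7, 0.6, -0.8]
gripper_width: 0.0855
```

```bash
python3 - <<'E'
from go import *
show()
p,Rt=target([.5012,.0624,.30],10.72,0); print(inc(p,Rt))
p,Rt=target([.5012,.0624,.30],10.72,45); print(inc(p,Rt))
E
```

```text
t 2.0 p [0.4905 0.1139 0.301 ] rpy [ 1.7996e+02 -4.0000e-02  8.3510e+01] F [ 0.7  0.6 -0.8] g 0.0855 q [-0.777  0.121  0.537  1.802 -0.066  1.235 -0.334]
(array([-5.  ,  1.65,  2.  ]), array([ 1.000e-02, -6.000e-02,  7.279e+01]))
(array([-6.28,  2.04,  1.44]), array([-38.65, -28.55,  68.78]))
```

Call:
send_rows([
  [1,-5,1.6,2,0,0,8.5],
  [1,-5,1.6,2,0,0,17],
  [1,-5,1.6,2,0,0,25.5],
  [1,-5,1.6,2,0,0,34],
  [1,-5,1.6,2,0,0,42.5],
  [1,-5,1.6,2,0,0,51],
  [1,-5,1.6,2,0,0,59.5],
  [1,-5,1.6,2,0,0,68],
  [1,-5,1.6,2,0,0,72.8],
])

```text
time_s: 2.9
ee_pos: [0.5002, 0.0643, 0.2807]
ee_rot: [-3.142, -0.0, 0.185]
ft_force: [0.1, -0.5, 0.2]
gripper_width: 0.0855
```

```bash
python3 - <<'E'
from go import *
show()
p,Rt=target([.5012,.0624,.25],10.72,45); print(inc(p,Rt))
E
```

```text
t 2.9 p [0.5002 0.0643 0.2807] rpy [-1.80e+02 -1.00e-02  1.06e+01] F [ 0.1 -0.5  0.2] g 0.0855 q [-0.818  0.153  0.705  1.834 -0.107  1.193 -1.465]
(array([0.07, 1.55, 4.41]), array([-4.5e+01,  4.0e-02, -1.2e-01]))
```

Call:
send_rows([
  [1,0,0.3,0.8,-8,0,0],
  [1,0,0.6,1.6,-16,0,0],
  [1,0,0.9,2.4,-24,0,0],
  [1,0,1.2,3.2,-32,0,0],
  [1,0,1.5,4,-40,0,0],
  [1,0,1.5,4.4,-45,0,0],
  [1,0,1.5,4.4,-45,0,0],
])

```text
time_s: 3.6
ee_pos: [0.5023, 0.0515, 0.2349]
ee_rot: [2.352, 0.003, 0.195]
ft_force: [0.2, 0.2, -0.6]
gripper_width: 0.0858
```

```bash
python3 - <<'E'
from go import *
show()
E
```

```text
t 3.6 p [0.5023 0.0515 0.2349] rpy [134.75   0.19  11.19] F [ 0.2  0.2 -0.6] g 0.0858 q [-1.17   0.417  0.696  1.917  0.523  1.207 -2.125]
```

```bash
python3 - <<'E'
from go import *
p,Rt=target([.4257,-.2629,.20],11.40,0); print(inc(p,Rt))
E
```

```text
(array([-13.6 ,  16.8 ,  24.68]), array([45.25,  0.27, -0.13]))
```

Call:
send_rows([
  [1,-1,0.5,0.5,8,0,0],
  [1,-2.5,2,3,16,0,0],
  [1,-4.5,4.2,6,24,0,0],
  [1,-6.5,7,9.5,32,0,0],
  [1,-8.5,10,13,40,0,0],
  [1,-10.5,13,17,45.2,0.3,0],
  [1,-12,15,21,45.2,0.3,-0.1],
  [1,-13.6,16.8,24.5,45.2,0.3,-0.1],
  [1,-13.6,16.8,24.7,45.2,0.3,-0.1],
  [1,-13.6,16.8,24.7,45.2,0.3,-0.1],
  [1,-13.6,16.8,24.7,45.2,0.3,-0.1],
])

```text
time_s: 4.7
ee_pos: [0.4246, -0.2664, 0.1815]
ee_rot: [-3.138, -0.007, 0.19]
ft_force: [0.9, 0.3, 1.0]
gripper_width: 0.0856
```

```bash
python3 - <<'E'
from go import *
show()
im,d=r.read_camera("side"); cv2.imwrite("pics/side1.png",im)
im2,d2=r.read_camera("top"); cv2.imwrite("pics/top1.png",im2); np.save("pics/top1.npy",d2);np.save("pics/side1.npy",d)
print(r.mark_of("tray_handle","side")[:2])
cv2.imwrite("pics/z1.png",np.hstack([cv2.resize(im[170:300,340:450],(390,460),interpolation=cv2.INTER_CUBIC),cv2.resize(im2[220:350,370:480],(390,460),interpolation=cv2.INTER_CUBIC)]))
p,Rt=target([.4257,-.2629,.0695],11.40,0); print(inc(p,Rt))
E
```

```text
t 4.7 p [ 0.4246 -0.2664  0.1815] rpy [-179.82   -0.38   10.9 ] F [0.9 0.3 1. ] g 0.0856 q [-0.231  0.308  0.874  1.967 -0.29   0.991 -0.599]
[{'position': [218.4, 392.6], 'p': 0.9}]
(array([-0.1 , -0.02, 13.1 ]), array([-0.21, -0.37, -0.17]))
```

View pics/z1.png

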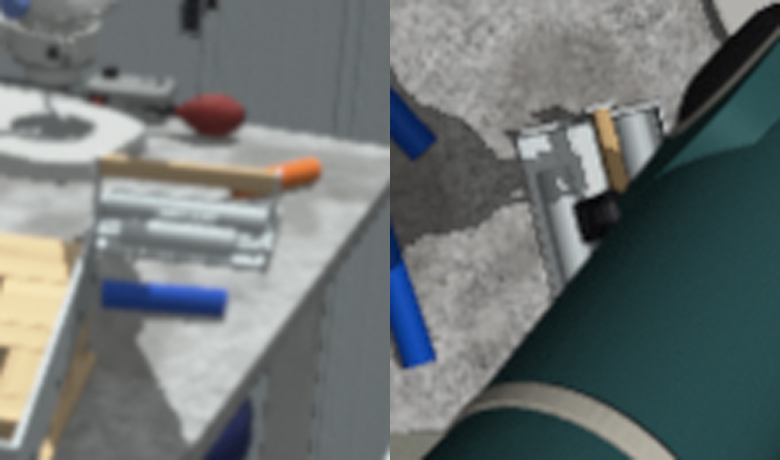

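Call:
send_rows([
  [1,-0.1,0,3,-0.2,-0.4,-0.2],
  [1,-0.1,0,6,-0.2,-0.4,-0.2],
  [1,-0.1,0,9,-0.2,-0.4,-0.2],
  [1,-0.1,0,11.5,-0.2,-0.4,-0.2],
  [1,-0.1,0,12.6,-0.2,-0.4,-0.2],
  [1,-0.1,0,13.1,-0.2,-0.4,-0.2],
  [1,-0.1,0,13.1,-0.2,-0.4,-0.2],
  [1,-0.1,0,13.1,-0.2,-0.4,-0.2],
])

```text
time_s: 5.65
ee_pos: [0.4254, -0.2641, 0.0508]
ee_rot: [3.141, 0.002, 0.198]
ft_force: [-0.4, -1.4, 0.7]
gripper_width: 0.0855
```

```bash
python3 - <<'E'
from go import *
show()
im,d=r.read_camera("side"); cv2.imwrite("pics/z2.png",cv2.resize(im[160:300,310:460],(720,672),interpolation=cv2.INTER_CUBIC)[:600])
p,Rt=target([.4257,-.2629,.0695],11.40,0); print(inc(p,Rt))
E
```

```text
t 5.65 p [ 0.4254 -0.2641  0.0508] rpy [1.7996e+02 9.0000e-02 1.1370e+01] F [-0.4 -1.4  0.7] g 0.0855 q [-0.087  0.52   0.718  2.059 -0.503  0.741 -0.424]
(array([ 0.06, -0.12,  0.03]), array([ 0.05,  0.08, -0.04]))
```

View pics/z2.png

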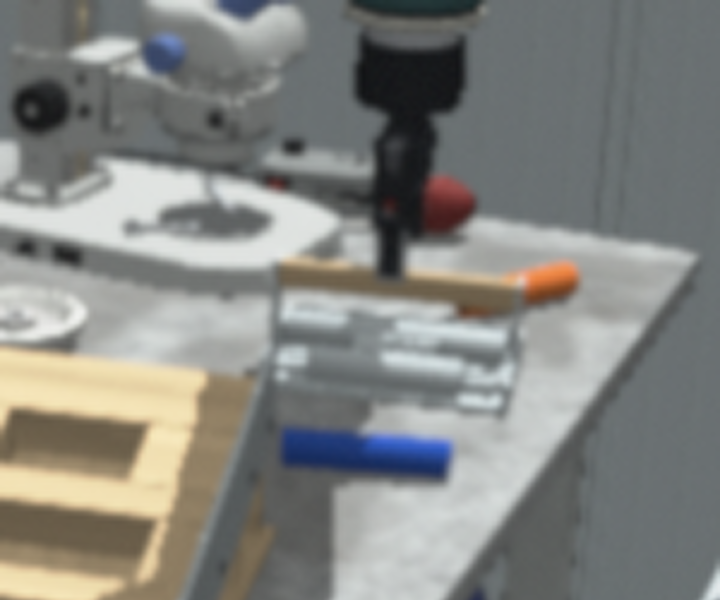

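Call:
send_rows([
  [-1,0,-0.1,0,0,0,0],
  [-1,0,-0.1,0,0,0,0],
  [-1,0,-0.1,0,0,0,0],
  [-1,0,-0.1,0,0,0,0],
  [-1,0,-0.1,0,0,0,0],
  [-1,0,-0.1,0,0,0,0],
  [-1,0,-0.1,0,0,0,0],
  [-1,0,-0.1,0,0,0,0],
  [-1,0,-0.1,0,0,0,0],
  [-1,0,-0.1,0,0,0,0],
])

```text
time_s: 6.7
ee_pos: [0.4246, -0.2635, 0.0499]
ee_rot: [3.141, 0.003, 0.198]
ft_force: [0.1, -5.0, 2.5]
gripper_width: 0.0095
```

```bash
python3 - <<'E'
from go import *
show()
E
```

```text
t 6.7 p [ 0.4246 -0.2635  0.0499] rpy [1.7996e+02 1.5000e-01 1.1320e+01] F [ 0.1 -5.   2.5] g 0.0095 q [-0.088  0.52   0.718  2.062 -0.503  0.739 -0.425]
```

Call:
send_rows([
  [-1,0,0,-0.5,0,0,0],
  [-1,0,0,-1.5,0,0,0],
  [-1,0,0,-3,0,0,0],
  [-1,0,0,-5,0,0,0],
  [-1,0,0,-7,0,0,0],
  [-1,0,0,-9,0,0,0],
  [-1,0,0,-11,0,0,0],
  [-1,0,0,-13,0,0,0],
  [-1,0,0,-15,0,0,0],
  [-1,0,0,-16.5,0,0,0],
  [-1,0,0,-17.5,0,0,0],
  [-1,0,0,-18,0,0,0],
])

```text
time_s: 7.9
ee_pos: [0.425, -0.2629, 0.2309]
ee_rot: [3.142, 0.002, 0.198]
ft_force: [0.8, -0.1, -4.9]
gripper_width: 0.0098
```

```bash
python3 - <<'E'
from go import *
show()
im,d=r.read_camera("side"); cv2.imwrite("pics/z3.png",cv2.resize(im[120:260,310:460],(720,672),interpolation=cv2.INTER_CUBIC)[:600])
im,d=r.read_camera("top"); np.save("pics/top3.npy",d); cv2.imwrite("pics/z3t.png",cv2.resize(im[210:370,370:530],(600,600),interpolation=cv2.INTER_CUBIC)[:600])
E
```

```text
t 7.9 p [ 0.425  -0.2629  0.2309] rpy [1.800e+02 1.000e-01 1.134e+01] F [ 0.8 -0.1 -4.9] g 0.0098 q [-0.299  0.238  0.92   1.913 -0.211  1.093 -0.667]
```

View pics/z3.png

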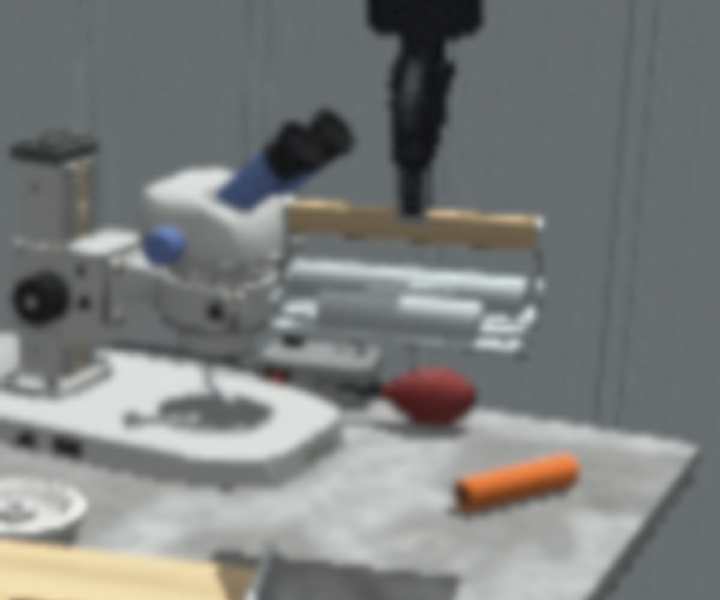

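View pics/z3t.png

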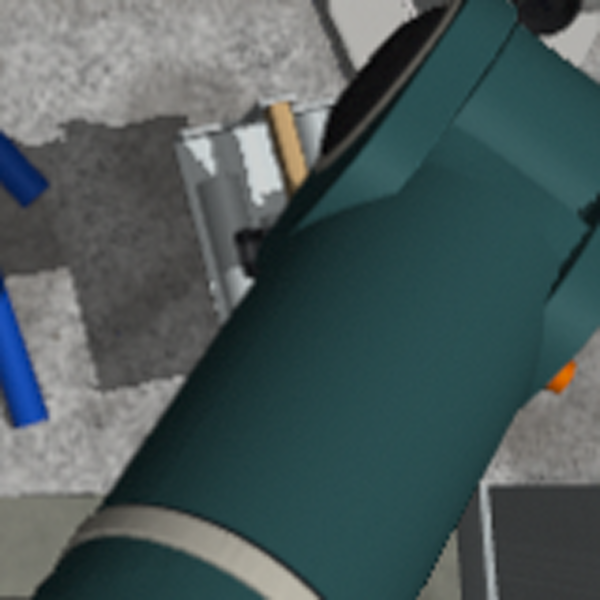

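```bash
cat > stage.py <<'E'
from go import *
T=np.array([.5052,.0411,.11]); dd=np.array([-.186,.9825,0]); X=np.array([.98,.19,0])*0
def H(th,s=.012,gap=.006):
    a=np.radians(th); L=T+s*dd; L[2]=.110-s*np.tan(np.radians(14))+gap
    return L-(.05*np.cos(a)-.07*np.sin(a))*dd+np.array([0,0,.05*np.sin(a)+.07*np.cos(a)])
OFF=np.array([.98254,.18616,0])*.0009
def tgt(th,s=.012,gap=.006): return target(H(th,s,gap)-OFF,10.72,th)
E
python3 - <<'E'
from stage import *
p,Rt=tgt(0,.0,.065); print(p,inc(p,Rt))
E
```

```text
[ 0.51361571 -0.00819254  0.226     ] (array([ 13.7 , -23.22,   0.39]), array([0.  , 0.13, 0.63]))
```

Call:
send_rows([
  [-1,0.3,-0.5,0,0,0.1,0.6],
  [-1,0.9,-1.5,0,0,0.1,0.6],
  [-1,1.8,-3,0,0,0.1,0.6],
  [-1,3,-5,0,0,0.1,0.6],
  [-1,4.4,-7.5,0,0,0.1,0.6],
  [-1,5.9,-10,0,0,0.1,0.6],
  [-1,7.4,-12.5,0,0,0.1,0.6],
  [-1,8.9,-15,0,0,0.1,0.6],
  [-1,10.3,-17.5,0,0,0.1,0.6],
  [-1,11.6,-19.6,0,0,0.1,0.6],
  [-1,12.6,-21.4,0.2,0,0.1,0.6],
  [-1,13.3,-22.6,0.4,0,0.1,0.6],
])

```text
time_s: 9.2
ee_pos: [0.5109, -0.0127, 0.2247]
ee_rot: [-3.142, 0.002, 0.189]
ft_force: [0.0, 0.0, -4.7]
gripper_width: 0.0095
```

```bash
python3 - <<'E'
from stage import *
show()
for th,g in ((0,.065),(0,.02),(24,.008),(30,.008)):
    p,Rt=tgt(th,.0 if g>.06 else .012,g); print(th,p,inc(p,Rt))
E
```

```text
t 9.2 p [ 0.5109 -0.0127  0.2247] rpy [-1.800e+02  1.200e-01  1.085e+01] F [ 0.   0.  -4.7] g 0.0095 q [-0.706  0.249  0.786  1.891 -0.198  1.083 -1.223]
0 [ 0.51361571 -0.00819254  0.226     ] (array([ 0.35, -0.4 , -0.13]), array([-0.  ,  0.12,  0.13]))
0 [0.51138371 0.00359746 0.17800806] (array([ 0.36, -1.6 ,  4.67]), array([-0.  ,  0.12,  0.13]))
24 [0.50672146 0.02822472 0.18193571] (array([ 0.37, -4.1 ,  4.28]), array([-24.  ,   0.09,   0.16]))
30 [0.50539484 0.03523225 0.18417536] (array([ 0.37, -4.82,  4.05]), array([-30.  ,   0.08,   0.16]))
```

Call:
send_rows([
  [-1,0.3,-0.4,0,0,0.1,0.1],
  [-1,0.4,-0.8,0.4,-3,0.1,0.1],
  [-1,0.4,-1.3,1,-6,0.1,0.2],
  [-1,0.4,-1.9,1.6,-10,0.1,0.2],
  [-1,0.4,-2.6,2.2,-14,0.1,0.2],
  [-1,0.4,-3.3,2.8,-18,0.1,0.2],
  [-1,0.4,-3.8,3.2,-22,0.1,0.2],
  [-1,0.4,-4.1,3.3,-24,0.1,0.2],
  [-1,0.4,-4.1,3.3,-24,0.1,0.2],
  [-1,0.4,-4.1,3.3,-24,0.1,0.2],
])

```text
time_s: 10.2
ee_pos: [0.5072, 0.0253, 0.1925]
ee_rot: [2.724, -0.001, 0.184]
ft_force: [0.2, -1.1, -3.8]
gripper_width: 0.0098
```

```bash
python3 - <<'E'
from stage import *
show()
for c,(a,b,e,f) in (("side",(150,310,250,410)),("top",(180,340,210,370))):
    im,d=r.read_camera(c); np.save(f"pics/{c}4.npy",d); cv2.imwrite(f"pics/{c}4.png",im)
    cv2.imwrite(f"pics/z4{c}.png",cv2.resize(im[a:b,e:f],(600,600),interpolation=cv2.INTER_CUBIC))
for th,g in ((24,.006),(30,.006),):
    p,Rt=tgt(th,.012,g); print(th,p,inc(p,Rt))
E
```

```text
t 10.2 p [0.5072 0.0253 0.1925] rpy [ 1.5605e+02 -8.0000e-02  1.0520e+01] F [ 0.2 -1.1 -3.8] g 0.0098 q [-1.076  0.347  0.845  1.968  0.193  0.977 -1.756]
24 [0.50672146 0.02822472 0.17993571] (array([ 0.  , -0.83,  1.02]), array([-0.06,  0.01, -0.28]))
30 [0.50539484 0.03523225 0.18217536] (array([ 0.  , -1.39,  0.53]), array([-6.06,  0.02, -0.28]))
```

View pics/z4side.png

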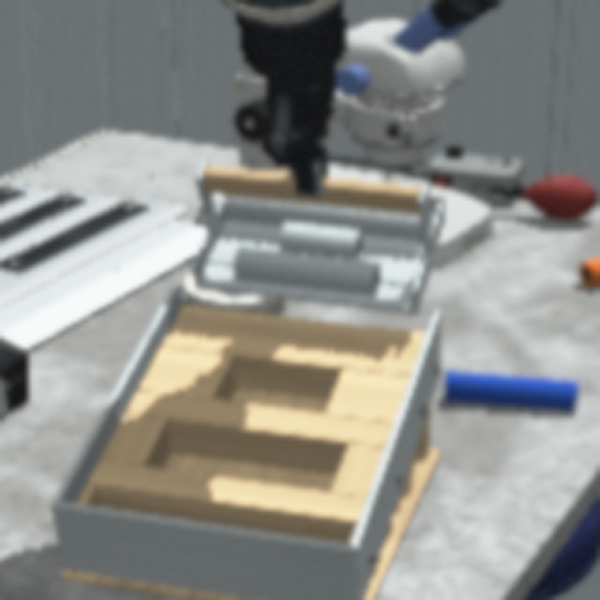

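View pics/z4top.png

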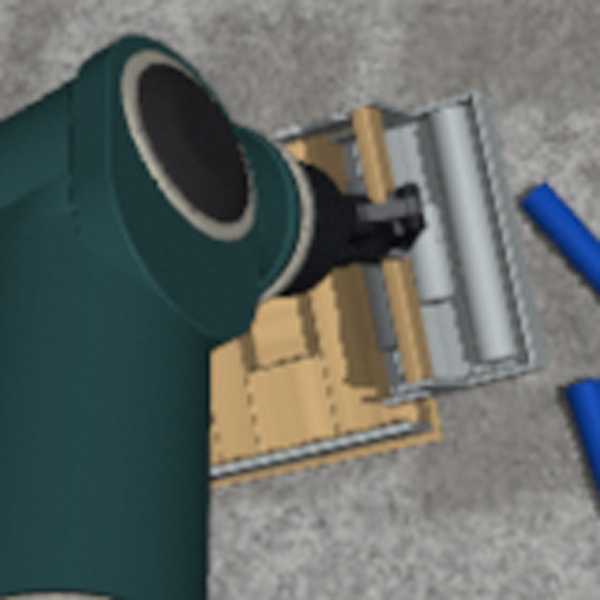

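```bash
cat > ov2.py <<'E'
from stage import *
import sys
from ov import W
def ovl(tag,boxes,o):
    p,Rt=pose(o); G=p-.019*Rt.as_matrix()[:,2]
    M=Rt.as_matrix(); tx,ty,tz=M[:,1],M[:,0],-M[:,2]; G=G+ty*.0009
    t=lambda x,y,z:G+(tx*x+ty*y+tz*(z-70))/1e3
    for c,(a,b,e,f) in boxes.items():
        m=r.camera_model(c); im=cv2.imread(f"pics/{c}{tag}.png"); k=600/(b-a)
        I=cv2.resize(im[a:b,e:f],None,fx=k,fy=k,interpolation=cv2.INTER_CUBIC)
        for Ps,col in (([W(0,-.1),W(0,.1),W(.26,.1),W(.26,-.1)],(0,0,255)),([t(-50,-88,0),t(-50,88,0),t(56,88,0),t(56,-88,0)],(255,0,255)),([t(0,-84,81),t(0,84,81)],(255,0,0))):
            cv2.polylines(I,[np.int32((proj(m,np.array(Ps))-[e-.5,a-.5])*k)],True,col,1)
        cv2.imwrite(f"pics/o{tag}{c}.png",I)
E
python3 -c "
from ov2 import *
ovl('4',dict(side=(150,310,250,410),top=(180,340,210,370)),r.get_obs())
a=cv2.imread('pics/o4side.png');b=cv2.imread('pics/o4top.png');cv2.imwrite('pics/o4.png',np.hstack([a[100:500,150:550],b[50:450,200:600]]))"
```

```text
(no output)
```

View pics/o4.png

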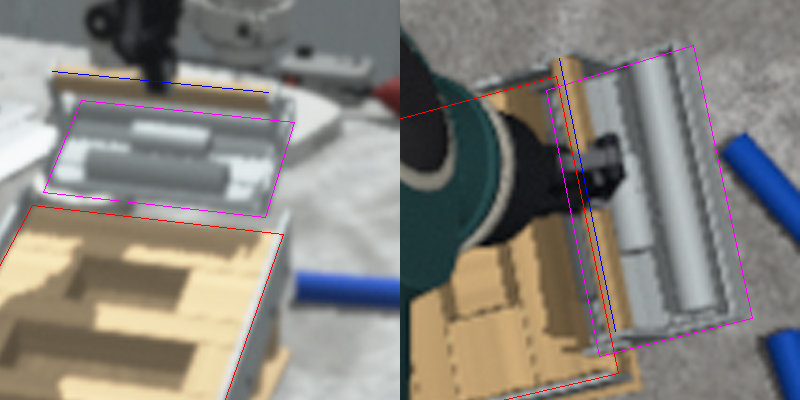

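```bash
python3 -c "
from ov2 import *
ovl('4',dict(side=(188,248,290,370)),r.get_obs())
im=cv2.imread('pics/side4.png')[188:248,290:370]
a=cv2.resize(im,(800,600),interpolation=cv2.INTER_CUBIC)
cv2.imwrite('pics/a4.png',a)"
```

```text
(no output)
```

View pics/o4side.png

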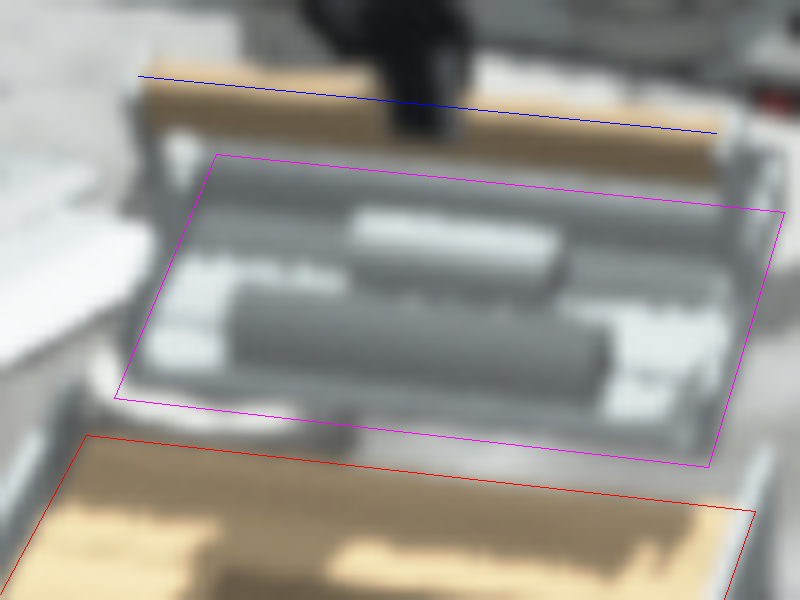

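```bash
python3 - <<'E'
from stage import *
show()
for th,g in ((24,.016),(28,.007),):
    p,Rt=tgt(th,.016,g); print(th,p,inc(p,Rt))
E
```

```text
t 10.3 p [0.5073 0.0248 0.1927] rpy [ 1.5606e+02 -1.0000e-01  1.0460e+01] F [-1.2  0.1 -4.5] g 0.0095 q [-1.075  0.347  0.845  1.968  0.193  0.977 -1.757]
24 [0.50597746 0.03215472 0.1889384 ] (array([ 0.  , -0.83,  0.04]), array([-0.06,  0.01, -0.28]))
28 [0.50509781 0.03680127 0.18151466] (array([ 0.  , -1.56,  0.53]), array([-4.06,  0.02, -0.28]))
```

Call:
send_rows([
  [-1,0.1,-0.4,0,-1,0,-0.2],
  [-1,0.15,-0.8,0.1,-2,0,-0.3],
  [-1,0.15,-1.2,0.3,-3,0,-0.3],
  [-1,0.15,-1.6,0.5,-4,0,-0.3],
  [-1,0.15,-1.6,0.5,-4,0,-0.3],
  [-1,0.15,-1.6,0.5,-4,0,-0.3],
])

```text
time_s: 10.9
ee_pos: [0.5063, 0.0386, 0.1811]
ee_rot: [2.652, 0.001, 0.19]
ft_force: [0.4, -0.3, -4.6]
gripper_width: 0.0097
```

```bash
python3 - <<'E'
from stage import *
show()
o=r.get_obs()
for c in ("side","top"):
    im,d=r.read_camera(c); cv2.imwrite(f"pics/{c}5.png",im); np.save(f"pics/{c}5.npy",d)
import ov2
ov2.ovl("5",dict(side=(188,248,290,370),top=(200,300,275,375)),o)
for th in (28,36,44):
    p,Rt=tgt(th,.016,.007); print(th,p,inc(p,Rt))
E
```

```text
t 10.9 p [0.5063 0.0386 0.1811] rpy [1.5197e+02 8.0000e-02 1.0860e+01] F [ 0.4 -0.3 -4.6] g 0.0097 q [-1.129  0.403  0.846  1.971  0.227  0.973 -1.831]
28 [0.50509781 0.03680127 0.18151466] (array([-0.16,  0.11,  0.05]), array([ 0.  , -0.  ,  0.11]))
36 [0.50328795 0.04636141 0.18365988] (array([-0.16, -0.65, -0.6 ]), array([-8.  , -0.01,  0.11]))
44 [0.50144017 0.05612185 0.18443   ] (array([-0.15, -1.49, -1.13]), array([-16.  ,  -0.02,   0.11]))
```

View pics/o5side.png

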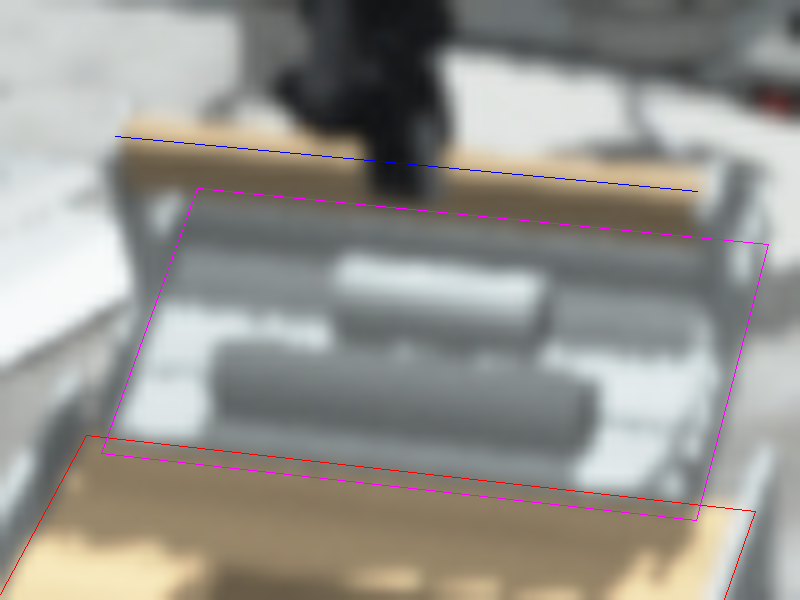

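View pics/o5top.png

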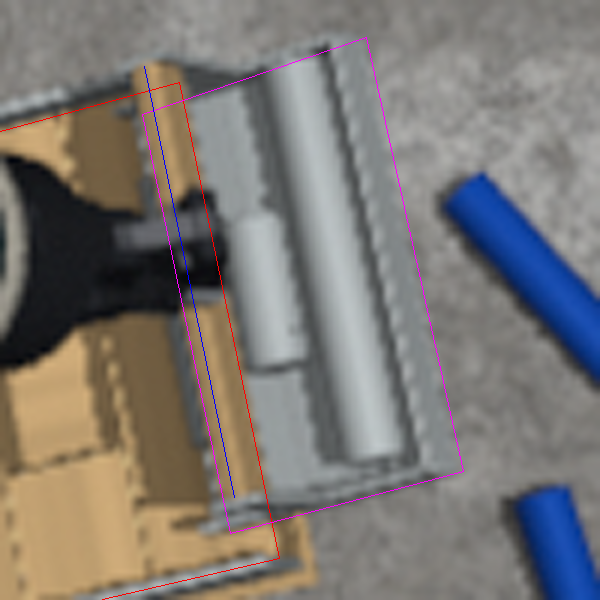

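Call:
send_rows([
  [-1,-0.05,-0.1,-0.1,-1.5,0,0],
  [-1,-0.05,-0.3,-0.25,-3,0,0],
  [-1,-0.05,-0.4,-0.35,-4,0,0],
  [-1,-0.05,-0.48,-0.42,-5,0,0],
  [-1,-0.05,-0.53,-0.46,-5.5,0,0],
  [-1,-0.05,-0.58,-0.5,-6,0,0],
  [-1,-0.05,-0.62,-0.54,-6.5,0,0],
  [-1,-0.05,-0.67,-0.57,-7,0,0],
  [-1,-0.05,-0.71,-0.61,-7.5,0,0],
  [-1,-0.05,-0.76,-0.65,-8,0,0],
  [-1,-0.05,-0.76,-0.65,-8,0,0],
  [-1,-0.05,-0.76,-0.65,-8,0,0],
])

```text
time_s: 12.2
ee_pos: [0.504, 0.048, 0.1834]
ee_rot: [2.513, 0.001, 0.189]
ft_force: [-0.2, -0.3, -2.3]
gripper_width: 0.0096
```

```bash
python3 - <<'E'
from stage import *
show()
im,d=r.read_camera("side"); cv2.imwrite("pics/side6.png",im)
cv2.imwrite("pics/z6.png",cv2.resize(im[180:310,250:380],(600,600),interpolation=cv2.INTER_CUBIC))
E
```

```text
t 12.2 p [0.504  0.048  0.1834] rpy [1.4399e+02 6.0000e-02 1.0840e+01] F [-0.2 -0.3 -2.3] g 0.0096 q [-1.222  0.478  0.871  1.963  0.302  1.012 -1.947]
```

View pics/z6.png

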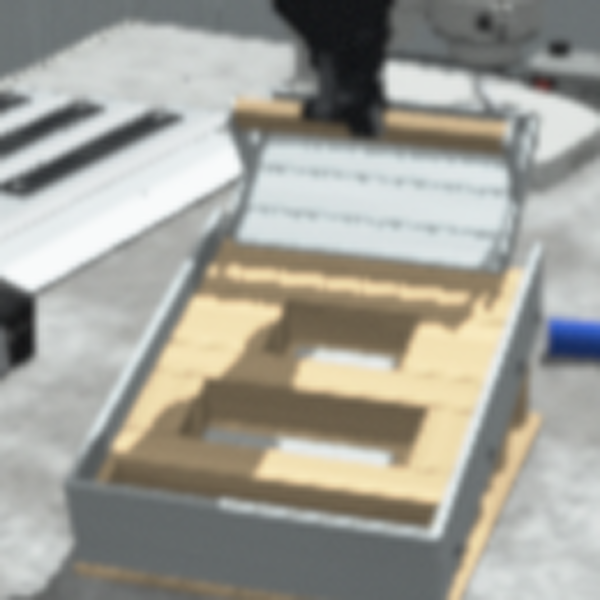

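```bash
python3 - <<'E'
from stage import *
for th,s,g in ((36,.0,.03),(18,-.01,.05),(0,-.02,.07)):
    p,Rt=tgt(th,s,g); print(th,p,inc(p,Rt))
E
```

```text
36 [0.50626395 0.03064141 0.21064913] (array([-0.11,  3.  , -1.18]), array([ 0.  , -0.02,  0.13]))
18 [ 5.12089261e-01 -1.29407711e-04  2.26448012e-01] (array([-0.12,  6.46, -0.61]), array([18.  ,  0.  ,  0.13]))
0 [ 0.51733571 -0.02784254  0.23598656] (array([-0.12,  9.31,  0.27]), array([3.6e+01, 2.0e-02, 1.3e-01]))
```

Call:
send_rows([
  [-1,-0.1,0.8,-0.4,0,0,0],
  [-1,-0.1,1.9,-0.8,0,0,0],
  [-1,-0.1,3,-1.2,2,0,0],
  [-1,-0.1,4,-1,7,0,0],
  [-1,-0.1,5.2,-0.8,12,0,0],
  [-1,-0.1,6.4,-0.6,18,0,0],
  [-1,-0.1,7.5,-0.3,25,0,0],
  [-1,-0.1,8.5,0,31,0,0],
  [-1,-0.1,9.3,0.3,36,0,0.1],
  [-1,-0.1,9.3,0.3,36,0,0.1],
])

```text
time_s: 13.25
ee_pos: [0.5177, -0.0328, 0.2374]
ee_rot: [-3.139, -0.002, 0.18]
ft_force: [-0.6, 0.1, -2.1]
gripper_width: 0.0095
```

```bash
python3 - <<'E'
from stage import *
show()
p,Rt=target([.4248,-.2632,.25],11.34,0); print(inc(p,Rt))
E
```

```text
t 13.25 p [ 0.5177 -0.0328  0.2374] rpy [-1.7988e+02 -1.2000e-01  1.0340e+01] F [-0.6  0.1 -2.1] g 0.0095 q [-0.687  0.254  0.818  1.862 -0.209  1.112 -1.182]
(array([-13.28,  21.  ,   0.57]), array([-0.12, -0.12, -1.  ]))
```

Call:
send_rows([
  [-1,-0.6,1,0,0,0,-0.5],
  [-1,-2,3,0,0,0,-1],
  [-1,-3.5,5.5,0,0,0,-1],
  [-1,-5.2,8,0,0,0,-1],
  [-1,-6.8,10.5,0,0,0,-1],
  [-1,-8.3,13,0.2,-0.1,-0.1,-1],
  [-1,-9.8,15.5,0.4,-0.1,-0.1,-1],
  [-1,-11.3,18,0.6,-0.1,-0.1,-1],
  [-1,-12.5,20,0.6,-0.1,-0.1,-1],
  [-1,-13.3,21,0.6,-0.1,-0.1,-1],
  [-1,-13.3,21,0.6,-0.1,-0.1,-1],
  [-1,-13.3,21,0.6,-0.1,-0.1,-1],
])

```text
time_s: 14.45
ee_pos: [0.4263, -0.258, 0.2298]
ee_rot: [3.14, 0.002, 0.206]
ft_force: [1.5, 0.4, -2.7]
gripper_width: 0.0097
```

```bash
python3 - <<'E'
from stage import *
show()
im,d=r.read_camera("top"); cv2.imwrite("pics/top7.png",im)
cv2.imwrite("pics/z7.png",cv2.resize(im[200:330,190:490],(800,347),interpolation=cv2.INTER_CUBIC))
p,Rt=target([.4248,-.2632,.0695],11.34,0); print(p,inc(p,Rt))
E
```

```text
t 14.45 p [ 0.4263 -0.258   0.2298] rpy [1.7991e+02 1.4000e-01 1.1820e+01] F [ 1.5  0.4 -2.7] g 0.0097 q [-0.322  0.239  0.933  1.918 -0.213  1.09  -0.667]
[ 0.4248 -0.2632  0.0505] (array([-0.23,  0.47, 17.92]), array([0.09, 0.14, 0.51]))
```

View pics/z7.png

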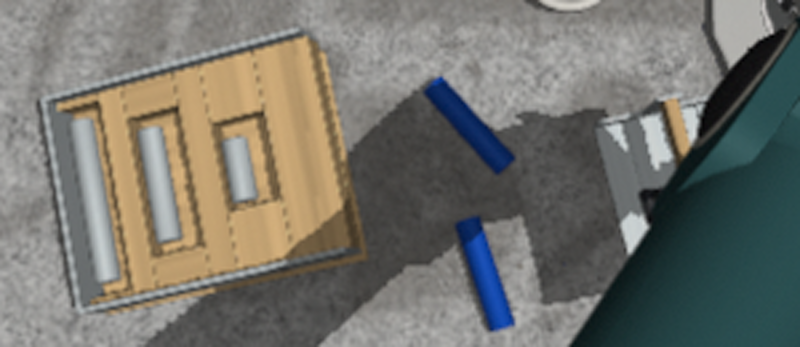

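Call:
send_rows([
  [-1,-0.2,0.4,1.5,0.1,0.1,0.5],
  [-1,-0.2,0.4,4,0.1,0.1,0.5],
  [-1,-0.2,0.4,7,0.1,0.1,0.5],
  [-1,-0.2,0.4,10,0.1,0.1,0.5],
  [-1,-0.2,0.4,13,0.1,0.1,0.5],
  [-1,-0.2,0.4,15,0.1,0.1,0.5],
  [-1,-0.2,0.4,16.4,0.1,0.1,0.5],
  [-1,-0.2,0.4,17.1,0.1,0.1,0.5],
  [-1,-0.2,0.4,17.4,0.1,0.1,0.5],
  [-1,-0.2,0.4,17.6,0.1,0.1,0.5],
  [-1,-0.2,0.4,17.6,0.1,0.1,0.5],
])

```text
time_s: 15.6
ee_pos: [0.425, -0.2637, 0.0542]
ee_rot: [3.141, -0.0, 0.196]
ft_force: [-0.4, 0.1, -1.7]
gripper_width: 0.0094
```

```bash
python3 - <<'E'
from stage import *
show()
E
```

```text
t 15.6 p [ 0.425  -0.2637  0.0542] rpy [ 1.7997e+02 -2.0000e-02  1.1260e+01] F [-0.4  0.1 -1.7] g 0.0094 q [-0.105  0.519  0.743  2.061 -0.514  0.751 -0.415]
```

Call:
send_rows([
  [-1,0,0,0.1,0,0,0],
  [-1,0,0,0.2,0,0,0],
  [-1,0,0,0.3,0,0,0],
  [-1,0,0,0.35,0,0,0],
  [-1,0,0,0.35,0,0,0],
])

```text
time_s: 16.1
ee_pos: [0.4247, -0.2636, 0.0503]
ee_rot: [3.142, 0.0, 0.196]
ft_force: [0.0, 0.8, -1.1]
gripper_width: 0.0093
```

```bash
python3 - <<'E'
from stage import *
show()
E
```

```text
t 16.1 p [ 0.4247 -0.2636  0.0503] rpy [1.800e+02 2.000e-02 1.125e+01] F [ 0.   0.8 -1.1] g 0.0093 q [-0.1    0.525  0.737  2.062 -0.52   0.744 -0.41 ]
```

Call:
send_rows([
  [-1,0,0,0.05,0,0,0],
  [-1,0,0,0.1,0,0,0],
  [-1,0,0,0.1,0,0,0],
])

```text
time_s: 16.4
ee_pos: [0.4245, -0.2627, 0.0495]
ee_rot: [-3.14, 0.001, 0.197]
ft_force: [-4.2, 8.9, 14.2]
gripper_width: 0.0097
```

```bash
python3 - <<'E'
from stage import *
show()
E
```

```text
t 16.4 p [ 0.4245 -0.2627  0.0495] rpy [-1.7989e+02  3.0000e-02  1.1270e+01] F [-4.2  8.9 14.2] g 0.0097 q [-0.099  0.526  0.735  2.063 -0.522  0.744 -0.409]
```

Contact with the bench. Release.

Call:
send_rows([
  [-0.5,0,0,-0.05,0,0,0],
  [0,0,0,-0.05,0,0,0],
  [0.5,0,0,-0.05,0,0,0],
  [1,0,0,-0.05,0,0,0],
  [1,0,0,-0.05,0,0,0],
  [1,0,0,-0.05,0,0,0],
  [1,0,0,-0.05,0,0,0],
  [1,0,0,-0.05,0,0,0],
  [1,0,0,-0.05,0,0,0],
  [1,0,0,-0.05,0,0,0],
])

```text
time_s: 17.4
ee_pos: [0.4246, -0.2637, 0.0498]
ee_rot: [3.141, 0.0, 0.196]
ft_force: [-0.2, -0.0, 0.5]
gripper_width: 0.0855
```

```bash
python3 - <<'E'
from stage import *
show()
E
```

```text
t 17.4 p [ 0.4246 -0.2637  0.0498] rpy [1.7999e+02 3.0000e-02 1.1240e+01] F [-0.2 -0.   0.5] g 0.0855 q [-0.099  0.526  0.736  2.063 -0.521  0.743 -0.41 ]
```

Lift clear, then move the arm left so the camera sees the tray.

Call:
send_rows([
  [1,0,0,-1,0,0,0],
  [1,0,0,-3,0,0,0],
  [1,0,0,-6,0,0,0],
  [1,0,0,-9,0,0,0],
  [1,0,0,-12,0,0,0],
  [1,0,0,-15,0,0,0],
  [1,0,0,-18,0,0,0],
  [1,0,0,-20,0,0,0],
  [1,0,0,-22,0,0,0],
  [1,0,0,-22,0,0,0],
])

```text
time_s: 18.4
ee_pos: [0.4253, -0.2643, 0.2724]
ee_rot: [3.14, -0.003, 0.196]
ft_force: [-0.9, 0.1, -0.1]
gripper_width: 0.0854
```

Call:
send_rows([
  [1,1,-2,0,0,0,0],
  [1,2,-5,0,0,0,0],
  [1,3,-8,0,0,0,0],
  [1,4,-11,0,0,0,0],
  [1,4,-14,0,0,0,0],
  [1,4,-17,0,0,0,0],
  [1,4,-20,0,0,0,0],
  [1,4,-22,0,0,0,0],
  [1,4,-22,0,0,0,0],
])

```text
time_s: 19.3
ee_pos: [0.4204, -0.038, 0.2696]
ee_rot: [-3.141, 0.001, 0.2]
ft_force: [0.4, -0.6, 1.1]
gripper_width: 0.0852
```

```bash
python3 - <<'E'
from stage import *
show()
im,d=r.read_camera("top"); cv2.imwrite("pics/top8.png",im)
im2,d2=r.read_camera("side"); cv2.imwrite("pics/z8.png",np.vstack([cv2.resize(im[130:340,130:560],(614,300)),cv2.resize(im2[180:320,200:480],(600,300))[:, :]if 0 else cv2.resize(im2[180:320,190:476],(614,300))]))
E
```

```text
t 19.3 p [ 0.4204 -0.038   0.2696] rpy [-1.7996e+02  5.0000e-02  1.1430e+01] F [ 0.4 -0.6  1.1] g 0.0852 q [-0.765 -0.056  0.764  2.022  0.041  1.161 -1.389]
```

View pics/z8.png

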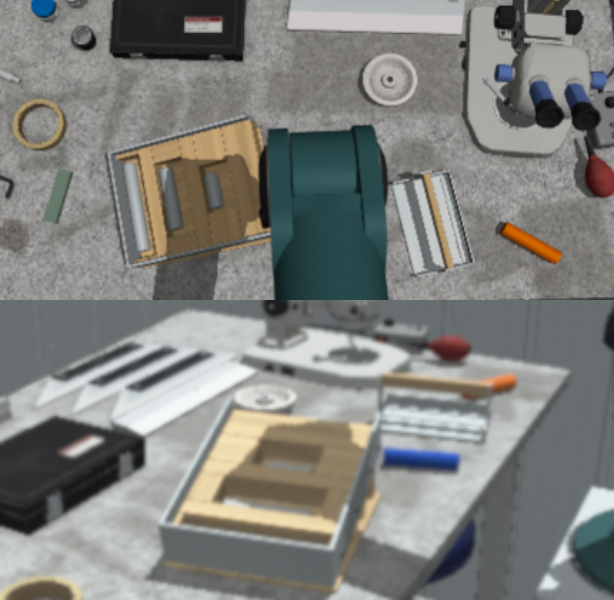

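The pictures show the tray upright and empty on the bench. The three rollers are in their holes, and the wheel, stone and tape have not moved. The arm is clear of everything.

```bash
python3 - <<'E'
from station import r
print(r.finish_job())
E
```

```text
the job is handed in; nothing more can be done
None
```

The job is done and handed in at about 19.4 s: the short, middle and long rollers each lie in their own hole, top to bottom. I lifted the tray by its handle and tipped it over the top edge of the ramp. At 36° all three had already rolled out, earlier than the 40–45° in the text. I then set the tray back on its original spot and let go.

- **Last pictures:** in the last top and side views the three rollers were in their holes and the tray stood upright and empty. The cup wheel, oil stone and tape roll looked unmoved. The arm then hid the blue rollers from above, but they were lying as before in the picture taken just before the tray was set down. The gripper was open and clear.
- **Forces:** the largest force I read was about 17 N, when the tray touched the bench on being set down.
- **Disagreements:**
    - Before tipping, the pictures showed the tray about 4 mm further back and 2 mm nearer the robot than the arm's reading. I corrected for this, and it agreed to about 1 mm across the ramp afterwards.
    - The gripper read 9.5 mm on the 12 mm handle bar, but it held without slipping.

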